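Colour check of a finish sample in a leather workshop

ROBOT

A 7-joint arm with a two-finger parallel gripper is mounted at the origin on the work surface. World frame = base frame: x ahead of the robot, y to its left, z up, the work surface at z = 0. Lengths are in m, angles in rad, forces in N, time in s.
With the tool pointing down it reaches from about 0.425 to 0.925 m from the base axis. Payload 6.8 kg.
Tool frame: the origin (TCP) lies at the very end of the fingers, on their centre line; the grasp point (between the pads) lies 19 mm behind it; z points along the fingers, y is the line along which they close (so a half turn about z gives the same grasp; the last joint's range is limited). The gripper opens to 85 mm and grips with 20 to 120 N. Pads are 22 mm wide; open, the fingers measure 114 mm over their backs; the gripper's body (76 mm by 85 mm) begins 54 mm behind the grasp point. The pads swing forward as they close: fully open they stand 13 mm farther back than shut.
Start: joints at [-1.394, 0.477, 0.022, 1.555, -0.011, 1.109, -0.083], TCP at [0.19, 0.648, 0.202] pointing down, gripper open.
Joint ranges: [-2.96, 2.96], [-0.34, 2.1], [-1.41, 1.46], [0.24, 2.44], [-1.37, 4.51], [0.17, 1.92], [-2.96, 2.96]. Speed limits (rad/s): [2.39, 2.39, 3.14, 3.14, 3.14, 3.14, 3.14].

INTERFACE

Orientations are given as a rotation vector (axis times angle).
In Python, from bench import monitor, optics, r gives the robot as it stands.
- The arm moves only by the shell command python3 -m crank 'ROWS' [OPENING] [FORCE]. ROWS is JSON, a list of rows, each a list of 2 entries, a list of its own where there are three numbers: the shift along the tool's x, y, z in cm, then the turn, a rotation vector about the tool's x, y, z in rad. A call has 1 to 5 rows; each row shifts and turns the commanded pose from where the row before left it, along the tool's axes as they then stand; what a row does not reach is not made up. A row lasts 1/10 s, in which the tool goes at most 50 mm and 8.59 degrees, less where a joint would pass 70% of its speed; a pose out of reach is approached as far as the arm can. A call is refused whole if a number of a shift passes 5 or a number of a turn 0.15, either way. A call with a gripper value outside its range is refused whole. OPENING is the finger opening in cm, from 0 to 8.54, set as the call begins (- or left out, the last holds). The fingers move at their own pace and stop on an object; FORCE is the grip in N (left out, the last holds). Time passes only in rows, so rows that do not move let the fingers close. It gives the time, the measured TCP pose, the force, the opening and the grip force at its end, in the units of the state.
- monitor.get_obs(): the state, without advancing time (a new reading comes with each control period).
- optics.grab_frame(name): name is "scene" or "side" or "wrist"; returns (picture, depth): 480x640x3 uint8, red, green, blue; 480x640 float32, m along the optical axis (not along the pixel's ray), 0 where there is no reading.
- optics.camera_model(name): a dict with "vertical_fov" (degrees; the focal length in pixels is half the picture's height over the tangent of half this angle, whatever the lens; pixels are square), "cx", "cy" (the principal point, pixels), "R" (3x3) and "t" (3): a world point X has camera coordinates R X + t; the wrist camera has in their place "hand_eye" (4x4, takes a point from camera to tool coordinates, whose origin is the TCP and whose axes are the flange's). Camera axes: x right, y down, z forward; pixel columns grow to the right and rows downward; lengths in m; the calibration is good to about 2 mm. A picture is of the moment at which its call begins: read the wrist's pose just before it. camera_model takes no time and is no camera call.
- r.hand_in(): hands the job in; it is judged then, once.
The state is a dict: "clock": time; "joints": joint angles; "qvel": joint speeds; "tau": joint torques, N m; "tcp_pos": TCP position; "orientation": TCP orientation; "contact_force": force on the tool from outside, world axes, zero at the start; "moment": the same for the moment, N m; "grip_width": finger opening in m; "gripper_force": force on a finger pad.
Only numpy, scipy, OpenCV 4.12 (cv2) and the standard library are available. Lean on these libraries where they do the work, as an engineer would, in place of code of your own. Each camera call takes 0.05 s, during which the arm holds its last target. There are 200 camera calls.

TASK

Push the red door of the colour checker's lamp house shut until it snaps home on its catch. Then take the amber sample cell out of the rack, gripping it by its two white frosted faces only and never touching its clear windows, and hold it upright in the light beam, half-way between lamp house and sensor, with its middle on the beam and its clear windows square to the beam. Finish while still holding it there, touching nothing else with it and the door still shut, and leave the other cells and everything else on the bench where they are.

Things in the scene. Friction and masses are not known exactly. Their poses are not given: they have to be found in the camera images.
- lamp_door (a joint): Angle (rad) of the red lamp house door: 0 is fully shut on its catch, positive is open, towards the front (the checker's -x); it stays where it is left. Over the last 0.1 rad a sprung catch resists (about 3 N at 90 mm from the hinge), then from about 0.025 rad it snaps to 0 and keeps the door shut.
- lamp_door_hinge (a point): Point on the door's upright hinge axis, half-way up the door; its axes turn with the door. The panel, 116 mm wide, 108 mm tall and 8 mm thick (the hinge axis lies in its mid-plane), runs from the hinge along this point's -y; its outer side, to be pushed, faces this point's -x. Its upper edge is 54 mm above this point and 126 mm above the table. A small knob stands 22 mm out of the outer side 100 mm from the hinge, low down (34 mm below this point); above it the panel is plain.
- beam (a point): Middle of the light beam, where the cell's centre is to be: 95 mm above the table, half-way between lamp house and sensor head. The visible yellow beam, 8 mm thick, runs along this point's y; z is up; x points to the checker's back. The gap is 110 mm along y, open at the front, back and top down to the base plate (top 15 mm above the table); the lamp house (on +y, 120 mm wide) and the black sensor head (on -y, 65 mm wide) are 130 mm tall.
- checker: The colour checker, fixed to the table: base plate 150 x 310 x 15 mm with grey lamp house and black sensor head. Origin on the table right under the beam's middle, axes as the beam point.
- cell_amber_center (a point): Centre (half-way up, 35 mm above its foot) of the amber (orange) sample cell, a sealed solid block standing upright in a pocket of the rack: 28 mm along its x, 24 mm along its y, 70 mm tall, about 70 g. Its two faces across x (28 mm apart, 24 mm wide, standing proud) are white and frosted; its two faces across y are the clear, coloured windows. z is up. Either way round is the same. It is the one to use.
- cell_amber: The amber cell; origin at the centre of its foot, axes as its centre point.
- cell_amber_clear: The amber cell's two clear windows (22 mm wide, full height), part of it; same origin and axes as the cell.
- rack: Blue rack, fixed, 75 x 185 x 22 mm high, origin at the centre of its underside; three pockets 60 mm apart along its y, each 8 mm deep with 1.5 mm play all round, hold the cells, feet 14 mm above the table; the cells' axes lie within a few degrees along the rack's. Which cell stands in which pocket varies.
- cell_green_center (a point): Centre (half-way up, 35 mm above its foot) of the green sample cell, a sealed solid block standing upright in a pocket of the rack: 28 mm along its x, 24 mm along its y, 70 mm tall, about 70 g. Its two faces across x (28 mm apart, 24 mm wide, standing proud) are white and frosted; its two faces across y are the clear, coloured windows. z is up. Either way round is the same. To be left alone.
- cell_smoke_center (a point): Centre (half-way up, 35 mm above its foot) of the dark smoke-grey sample cell, a sealed solid block standing upright in a pocket of the rack: 28 mm along its x, 24 mm along its y, 70 mm tall, about 70 g. Its two faces across x (28 mm apart, 24 mm wide, standing proud) are white and frosted; its two faces across y are the clear, coloured windows. z is up. Either way round is the same. To be left alone.
- glue_bottle_mid (a point): Bystander: red glue bottle, 72 mm across, 165 mm tall, upright; point 80 mm above its foot.
- jar_mid (a point): Bystander: glass jar with brass lid, 70 mm across, 100 mm tall; point half-way up.
- hammer: Bystander: hammer lying on the table; origin at the middle underneath, x along it.
- awl: Bystander: screwdriver-like awl lying on the table, x along it.
- wax_mid (a point): Bystander: yellow block of wax, 50 x 70 x 25 mm; its centre.
- spool_mid (a point): Bystander: black spool, 52 mm across, 58 mm tall, upright; its centre.
Not all that is in view belongs to the job. Leave any yellow look-alike of the cell_amber alone.

How it is judged:
On the way, in this order (a step that is already met when the one before it is completed fails the run):
1. the lamp house door is shut on its catch, the amber cell still in the rack (value of joint lamp_door below 0.025 rad and distance of cell_amber_center from where it was at the start of the episode below 0.02 m), for 0.3 s.
2. the amber cell is gripped by its frosted faces and lifted clear of the rack, the door still shut (value of joint lamp_door below 0.025 rad and height (world z) of cell_amber_center above 0.075 m and contact force between cell_amber and rack below 0.05 N and contact force between the fingers and cell_amber above 1 N and contact force between the fingers and cell_amber_clear below 0.3 N), for 0.2 s.
At the end, for the whole second after the job is handed in: Door shut on its catch (under 0.025 rad); amber cell held by its frosted faces only, at rest, touching nothing but the fingers, its centre within 7 mm sideways, 15 mm in height and 25 mm along the beam of the beam's middle, upright and square within 0.17 rad (value of joint lamp_door below 0.025 rad and contact force between the fingers and cell_amber above 1 N and contact force between the fingers and cell_amber_clear below 0.3 N and x of cell_amber_center in the frame of beam between -0.007 and 0.007 m and y of cell_amber_center in the frame of beam between -0.025 and 0.025 m and z of cell_amber_center in the frame of beam between -0.015 and 0.015 m and angle between the y axis of beam and the y axis of cell_amber_center, either way round below 0.17 rad and angle between cell_amber_center's own z axis and vertical below 0.17 rad and linear speed of cell_amber below 0.02 m/s and contact force between cell_amber and checker below 0.05 N and contact force between cell_amber and rack below 0.05 N); the arm keeps its last pose, push and grip.
It fails at once if a finger touches a clear window of the amber cell (contact force between the fingers and cell_amber_clear above 0.5 N).
It fails at once if another cell is disturbed (distance of any of cell_green_center, cell_smoke_center from where it was at the start of the episode above 0.02 m).
It fails at once if something else on the bench is disturbed (distance of any of glue_bottle_mid, jar_mid, hammer, awl, wax_mid, spool_mid from where it was at the start of the episode above 0.02 m).
It also fails if it takes over 64 s, if anything falls off the work surface, if the arm or the gripper's body presses on something with over 40 N, if the wrist force passes 120 N, or if a joint passes its speed limit or range.

## Working session

There is one attempt and no reset: what is moved stays moved. The work goes in short steps, Python scripts to look and compute and a shell command to move; the robot and the scene stay as the last step left them, time stands still between calls to the robot, and variables do not carry over. Pictures are saved under pics/ and viewed, at most 10 in all, crops included, and the job is handed in when it is done.

```bash
ls; mkdir -p pics; python3 - <<'E'
from bench import monitor, optics, r
import cv2,numpy as np
for n in ["scene","side"]:
    p,d=optics.grab_frame(n); cv2.imwrite(f"pics/{n}0.png",p[:,:,::-1]); np.savez(f"{n}0.npz",p=p,d=d)
    m=optics.camera_model(n); print(n,m)
print(optics.camera_model("wrist")); print(monitor.get_obs())
E
```

```text
pics
scene {'vertical_fov': 48.5308459944189, 'cx': 325.3870857135945, 'cy': 244.6797179409172, 'R': array([[-0.6856497 ,  0.72792092, -0.00395257],
       [ 0.49981599,  0.46682963, -0.72955745],
       [-0.52921495, -0.5021964 , -0.68390811]]), 't': array([ 0.28376711, -0.23592507,  1.64650113])}
side {'vertical_fov': 48.71242831292113, 'cx': 322.46217611576606, 'cy': 237.45747305942405, 'R': array([[ 0.69253501, -0.72113156, -0.01909286],
       [-0.52875415, -0.48942623, -0.69345585],
       [ 0.49072835,  0.49033789, -0.7202461 ]]), 't': array([-0.31016825,  0.40765521,  0.96042231])}
{'vertical_fov': 65.07044949364605, 'cx': 317.6860496551755, 'cy': 236.70303490665853, 'hand_eye': array([[-1.76506159e-04, -9.47744450e-01, -3.19030447e-01,
         8.18261982e-02],
       [ 9.99998455e-01, -7.25230110e-04,  1.60118550e-03,
         7.72781222e-05],
       [-1.74888515e-03, -3.19029672e-01,  9.47743114e-01,
        -1.72929160e-01],
       [ 0.00000000e+00,  0.00000000e+00,  0.00000000e+00,
         1.00000000e+00]])}
{'clock': 0.1, 'joints': array([-1.39410312,  0.47771666,  0.02233325,  1.55633591, -0.01150107,
        1.10929208, -0.08308216]), 'qvel': array([ 0.00040215,  0.00034421,  0.00036175, -0.00385141, -0.00078953,
       -0.00234932, -0.0004634 ]), 'tau': array([ 4.76664252e-03, -5.97760606e+01,  1.61383163e+00, -2.81951791e+01,
        1.28253055e-02,  4.98559530e-03,  1.68846901e-05]), 'tcp_pos': array([0.18949359, 0.64725974, 0.20073035]), 'orientation': array([-4.45753472e-01, -3.10968756e+00,  2.54408676e-03]), 'contact_force': array([-0.18514852, -0.91473335,  0.54089593]), 'moment': array([ 0.02719165, -0.00733242, -0.01479446]), 'gripper_force': 0.0, 'grip_width': 0.08514765108032077}
```

View pics/scene0.png

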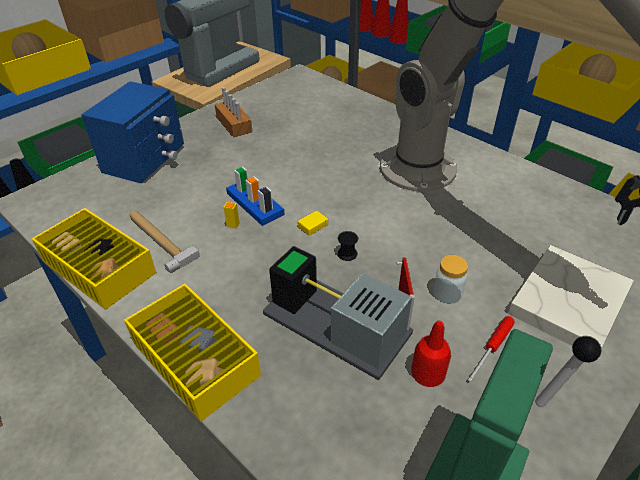

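View pics/side0.png

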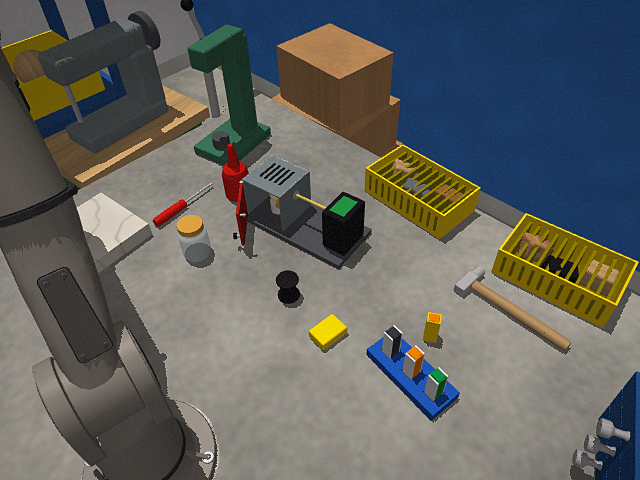

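```bash
cat > h.py <<'E'
import numpy as np,cv2
from bench import monitor, optics, r
from scipy.spatial.transform import Rotation as Ro
def cam(n,o=None):
    m=optics.camera_model(n); f=240/np.tan(np.radians(m["vertical_fov"])/2)
    if n=="wrist":
        o=o or monitor.get_obs(); T=np.eye(4); T[:3,:3]=Ro.from_rotvec(o["orientation"]).as_matrix(); T[:3,3]=o["tcp_pos"]
        T=T@np.array(m["hand_eye"]); 
    else:
        T=np.eye(4); T[:3,:3]=m["R"].T; T[:3,3]=-m["R"].T@m["t"]
    return T,f,m["cx"],m["cy"]
def cloud(c,d):
    T,f,cx,cy=c; v,u=np.mgrid[:480,:640]
    P=np.stack([(u-cx)/f*d,(v-cy)/f*d,d],-1)
    return P@T[:3,:3].T+T[:3,3]
def proj(c,X):
    T,f,cx,cy=c; x=(np.atleast_2d(X)-T[:3,3])@T[:3,:3]
    return np.c_[x[:,0]/x[:,2]*f+cx,x[:,1]/x[:,2]*f+cy]
def tri(c1,p1,c2,p2):
    A=[];b=[]
    for (T,f,cx,cy),p in((c1,p1),(c2,p2)):
        ray=T[:3,:3]@np.array([(p[0]-cx)/f,(p[1]-cy)/f,1]); ray/=np.linalg.norm(ray)
        M=np.eye(3)-np.outer(ray,ray); A.append(M); b.append(M@T[:3,3])
    x,res,_,_=np.linalg.lstsq(np.vstack(A),np.hstack(b),rcond=None); return x,res**.5
E
python3 - <<'E'
from h import *
np.set_printoptions(precision=3,suppress=True)
S={}
for n in ["scene","side"]:
    z=np.load(n+"0.npz"); c=cam(n); W=cloud(c,z["d"]); p=z["p"]; hsv=cv2.cvtColor(p,cv2.COLOR_RGB2HSV).astype(int)
    H,Sa,V=hsv[...,0],hsv[...,1],hsv[...,2]; ok=z["d"]>0
    v,u=np.mgrid[:480,:640]
    box=dict(scene=((225,165,275,215),(395,252,418,335),(335,270,415,330),(270,245,320,285)),side=((380,320,450,405),(233,178,249,250),(240,150,315,200),(320,188,368,225)))[n]
    def inb(b): return (u>=b[0])&(v>=b[1])&(u<b[2])&(v<b[3])
    print(n)
    def rep(nm,m):
        Q=W[m&ok]; print(nm,len(Q),np.median(Q,0) if len(Q) else '', np.percentile(Q,[3,97],axis=0).tolist() if len(Q) else '')
        return Q
    A=rep('orange',inb(box[0])&(H>8)&(H<18)&(Sa>150))
    rep('green',inb(box[0])&(H>45)&(H<80)&(Sa>120))
    rep('white',inb(box[0])&(Sa<40)&(V>150))
    D=rep('door',inb(box[1])&((H<6)|(H>174))&(Sa>150))
    q=D[D[:,2]>.03]; m=q.mean(0); uu,s,vt=np.linalg.svd((q-m)[:,:2],full_matrices=False); t=(q-m)[:,:2]@vt[0]
    print(' dir',vt[0],'rms',s/len(q)**.5,'ends',m[:2]+vt[0]*t.min(),m[:2]+vt[0]*t.max(),'zmax',q[:,2].max())
    for nm,b in(('lamp',box[2]),('head',box[3])):
        k=inb(b)&ok&(abs(W[...,2]-.13)<.006); Q=W[k][:,:2].astype(np.float32)
        print(nm,len(Q),cv2.minAreaRect(Q),np.median(W[k][:,2]))
    k=ok&(H>100)&(H<125)&(Sa>150)&(abs(W[...,2]-.022)<.006)&(inb((220,170,290,230)) if n=="scene" else inb((360,330,465,420)))
    Q=W[k][:,:2].astype(np.float32); print('rack',len(Q),cv2.minAreaRect(Q))
a=np.concatenate([cv2.resize(cv2.imread("pics/scene0.png")[155:230,215:315],(800,600))[:300*2]],0)
im=np.vstack([np.hstack([cv2.resize(cv2.imread("pics/scene0.png")[160:235,215:315],(400,300),interpolation=2),cv2.resize(cv2.imread("pics/side0.png")[320:410+6,360:488],(400,300),interpolation=2)]),
 np.hstack([cv2.resize(cv2.imread("pics/scene0.png")[235:385,260:460],(400,300),interpolation=2),cv2.resize(cv2.imread("pics/side0.png")[140:275,200:380],(400,300),interpolation=2)])])
cv2.imwrite("pics/crop1.png",im)
E
```

```text
scene
orange 172 [ 0.463 -0.224  0.071] [[0.45039697135634293, -0.24197736885362606, 0.023988876478314405], [0.5650399402155125, -0.20369832735678584, 0.0886393751411178]]
green 129 [ 0.453 -0.284  0.067] [[0.4428570824545352, -0.30195574568971995, 0.025467873507083138], [0.46084904158709894, -0.27887981485265123, 0.08820315139189186]]
white 415 [ 0.377 -0.291  0.002] [[0.32561061128719215, -0.4254087924462895, -0.002815563643333512], [0.4873411344840992, -0.16738176486953268, 0.08618116823693973]]
door 309 [0.486 0.307 0.117] [[0.4577335852541027, 0.2775186070289975, 0.04508652938350461], [0.5248767374160046, 0.3486150390102217, 0.12841384645146417]]
 dir [0.695 0.719] rms [0.029 0.002] ends [0.456 0.275] [0.529 0.352] zmax 0.13012566193539055
lamp 2821 ((0.5747582912445068, 0.30632272362709045), (0.18634891510009766, 0.12284238636493683), 7.179806709289551) 0.13056497069058892
head 917 ((0.6354948282241821, 0.10981516540050507), (0.09364136308431625, 0.0677030086517334), 8.346664428710938) 0.13087783745124826
rack 580 ((0.46017730236053467, -0.23322424292564392), (0.189066857099533
[... 479 characters left out ...]
134585605900127, -0.1688838341671656, 0.08518279611540645]]
door 580 [0.499 0.319 0.074] [[0.4521005034965257, 0.2750168256613595, 0.01476820672401479], [0.5680087763780146, 0.4327960552541816, 0.12791949515494777]]
 dir [-0.584 -0.811] rms [0.066 0.007] ends [0.573 0.43 ] [0.456 0.267] zmax 0.13000274740948903
lamp 1629 ((0.5813048481941223, 0.3071202039718628), (0.17524383962154388, 0.1256043016910553), 9.515002250671387) 0.1303070604665234
head 768 ((0.6350544095039368, 0.10903602838516235), (0.09193290770053864, 0.06523475795984268), 8.798408508300781) 0.13028439507488115
rack 1969 ((0.46027880907058716, -0.23380200564861298), (0.1873330920934677, 0.07797440886497498), 81.89000701904297)
```

View pics/crop1.png

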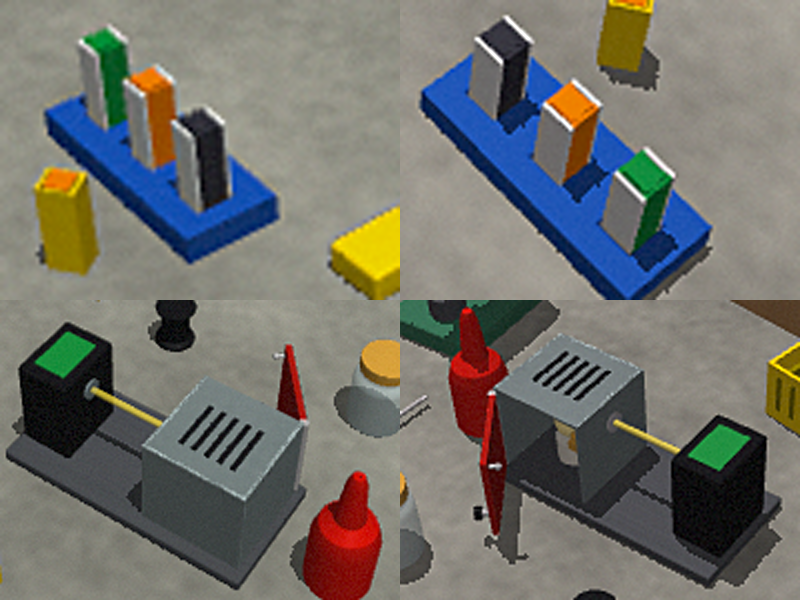

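The pictures show green, amber and smoke cells in the rack (amber in the middle: scene ≈(252,180), side ≈(414,350)). The yellow look-alike stands beside the rack, and the door is open about 0.9 rad (free end at scene ≈(404,258)). Next I need clearances and the beam and hinge positions.

```bash
python3 - <<'E'
from h import *
np.set_printoptions(precision=3,suppress=True)
v,u=np.mgrid[:480,:640]
for n in ["scene","side"]:
    z=np.load(n+"0.npz"); c=cam(n); W=cloud(c,z["d"]); ok=z["d"]>0
    hsv=cv2.cvtColor(z["p"],cv2.COLOR_RGB2HSV).astype(int);H,Sa,V=hsv[...,0],hsv[...,1],hsv[...,2]
    def inb(b): return (u>=b[0])&(v>=b[1])&(u<b[2])&(v<b[3])
    B=dict(scene=dict(jar=(430,252,472,305),bottle=(410,315,455,390),spool=(335,230,360,262),beam=(300,275,345,305)),side=dict(jar=(175,212,212,268),bottle=(220,140,249,205),spool=(275,268,302,306),beam=(293,190,325,215)))[n]
    print(n)
    for k,b in B.items():
        m=ok&inb(b)&(W[...,2]>.03)
        if k=="beam": m&=(H>20)&(H<35)&(Sa>90)&(abs(W[...,2]-.095)<.012)
        if k=="bottle": m&=(Sa>150)
        Q=W[m]; 
        if k=="beam":
            mm=Q.mean(0); vt=np.linalg.svd((Q-mm),full_matrices=False)[2][0]; print(k,len(Q),mm,vt,'angle',np.degrees(np.arctan2(vt[1],vt[0])))
        else: print(k,np.percentile(Q,[2,50,98],axis=0).tolist())
    # checker frame
    a=np.radians(8.7); ex=np.array([np.cos(a),np.sin(a)]); ey=np.array([-ex[1],ex[0]])
    m=ok&(abs(W[...,2]-.13)<.005)&(inb((270,245,415,340)) if n=="scene" else inb((235,150,370,230)))
    q=W[m][:,:2]-[.622,.196]; q=np.c_[q@ex,q@ey]
    hd=q[q[:,1]<-.03]; l=q[(q[:,1]>.03)&(Sa[m]<100)]
    print('head',np.percentile(hd,[1,99],axis=0),'lamp',np.percentile(l,[1,99],axis=0))
    # door top edge
    m=ok&((H<6)|(H>174))&(Sa>120)&(W[...,2]>.118)&(W[...,2]<.135)&(W[...,1]<.37)&(abs(W[...,0]-.49)<.06)
    q=W[m][:,:2]; mm=q.mean(0); vt=np.linalg.svd(q-mm,full_matrices=False)[2][0]; t=(q-mm)@vt; print('doortop',len(q),mm,vt,mm+vt*t.min(),mm+vt*t.max())
E
```

```text
scene
jar [[0.34547587231022137, 0.33096128637884786, 0.0325344763968696], [0.38912908232804355, 0.3657883772193881, 0.08093897653148197], [0.4050696697617921, 0.3918694978440766, 0.10319812781541345]]
bottle [[0.5676060610925526, 0.4264837488726456, 0.032735853669496585], [0.5976699808648747, 0.4609654682204925, 0.08888495655593687], [0.6174935978089424, 0.48702919061432115, 0.16277448300684325]]
spool [[0.4100572163337927, 0.07225472733178001, 0.03120452981975373], [0.4372193751820097, 0.09786573059790205, 0.058299738938437595], [0.45636565159175496, 0.11898412680394581, 0.062088726739566225]]
beam 142 [0.625 0.189 0.098] [-0.158  0.987  0.002] angle 99.0695475196217
head [[-0.044 -0.118]
 [ 0.045 -0.054]] lamp [[-0.059  0.056]
 [ 0.061  0.175]]
doortop 156 [0.494 0.316] [0.706 0.708] [0.454 0.276] [0.53  0.353]
side
jar [[0.33704210273120366, 0.32317148785582733, 0.03178304054575836], [0.36273141091762534, 0.33910478504643654, 0.07998045454075392], [0.39807918326100705, 0.3818668687425386, 0.10294696880059097]]
bottle [[0.4882892379763741, 0.30994066777675044, 0.03311862753719672], [0.5656318439202557, 0.43825275950355375, 0.09341381388397213], [0.6087931247182995, 0.4744419240592478, 0.1603738827254627]]
spool [[0.4106607864754021, 0.07023712621615684, 0.031615567865233805], [0.43055565944439167, 0.09068903035705661, 0.05758494120966973], [0.455480672420068, 0.11725941200239363, 0.0616378348126795]]
beam 101 [0.621 0.205 0.098] [ 0.139 -0.99   0.01 ] angle -81.99665355172691
head [[-0.044 -0.12 ]
 [ 0.044 -0.056]] lamp [[-0.059  0.055]
 [ 0.061  0.176]]
doortop 129 [0.489 0.311] [-0.706 -0.708] [0.532 0.354] [0.451 0.274]
```

```bash
python3 -m crank '[[[-3.8,-2.7,0],[0,0,0]],[[-3.8,-2.7,0],[0,0,0]],[[-3.8,-2.7,0],[0,0,0]],[[-3.8,-2.7,0],[0,0,0]],[[-3.8,-2.7,0],[0,0,0]]]' 0 40
python3 -m crank '[[[-3.8,-2.7,0],[0,0,0]],[[-3.8,-2.7,0],[0,0,0]],[[-3.8,-2.7,0],[0,0,0]],[[-3.8,-2.7,0],[0,0,0]],[[0,0,0],[0,0,0.14]]]'
python3 -m crank '[[[0,0,0],[0,0,0.14]],[[0,0,0],[0,0,0.14]],[[0,0,0],[0,0,0.14]],[[0,0,0],[0,0,0.14]],[[0,0,0],[0,0,0.14]]]'
python3 -m crank '[[[0,0,0],[0,0,0.14]],[[0,0,0],[0,0,0.14]],[[0,0,0],[0,0,0]],[[0,0,0],[0,0,0]]]'
```

```text
clock: 0.6
tcp_pos: [0.3349, 0.463, 0.2013]
orientation: [-0.446, -3.11, 0.001]
contact_force: [0.2, 0.2, 0.0]
grip_width: 0.0125
gripper_force: 0.0
clock: 1.1
tcp_pos: [0.4544, 0.3108, 0.2016]
orientation: [0.679, 3.065, -0.004]
contact_force: [-0.3, 0.2, -0.1]
grip_width: 0.0001
gripper_force: 0.0
clock: 1.6
tcp_pos: [0.4493, 0.3183, 0.2013]
orientation: [-1.683, -2.653, 0.001]
contact_force: [0.3, -0.4, 0.8]
grip_width: 0.0001
gripper_force: 0.0
clock: 2.0
tcp_pos: [0.4493, 0.3185, 0.2014]
orientation: [-2.025, -2.402, 0.001]
contact_force: [-0.5, -0.9, 0.6]
grip_width: 0.0
gripper_force: 0.0
```

```bash
python3 -m crank '[[[0,0,3.7],[0,0,0]],[[0,0,3.7],[0,0,0]],[[0,0,3.7],[0,0,0]],[[0,0,0],[0,0,0]]]'
python3 -m crank '[[[-0.8,1,0],[0,0,0]],[[-0.8,1,0],[0,0,0]],[[-0.8,1,0],[0,0,0]],[[-0.8,1,0],[0,0,0]],[[-0.8,1,0],[0,0,0]]]'
```

```text
clock: 2.4
tcp_pos: [0.4464, 0.3162, 0.0864]
orientation: [-2.025, -2.4, 0.014]
contact_force: [-0.4, -0.4, 0.2]
grip_width: -0.0003
gripper_force: 0.0
clock: 2.9
tcp_pos: [0.5074, 0.2871, 0.0917]
orientation: [2.03, 2.397, 0.004]
contact_force: [-1.7, 1.5, -0.1]
grip_width: -0.0003
gripper_force: 0.4
```

```bash
python3 -m crank '[[[-0.5,0.5,0],[0,0,0]],[[-0.5,0.5,0],[0,0,0]],[[-0.3,0.4,0],[0,0,0]],[[0,0.3,0],[0,0,0]],[[0,0,0],[0,0,0]]]'
python3 -m crank '[[[0,0.3,0],[0,0,0]],[[0,0,0],[0,0,0]]]'
python3 -m crank '[[[0,0.3,0],[0,0,0]],[[0,0,0],[0,0,0]],[[0,0,0],[0,0,0]]]'
```

```text
clock: 3.4
tcp_pos: [0.5247, 0.2775, 0.0905]
orientation: [2.029, 2.398, 0.0]
contact_force: [-0.2, -0.1, -0.2]
grip_width: -0.0001
gripper_force: 0.0
clock: 3.6
tcp_pos: [0.527, 0.278, 0.0904]
orientation: [-2.029, -2.398, 0.001]
contact_force: [-1.5, -0.0, 0.2]
grip_width: 0.0
gripper_force: 0.5
clock: 3.9
tcp_pos: [0.5285, 0.2781, 0.0902]
orientation: [-2.028, -2.397, 0.005]
contact_force: [-4.4, -0.9, 1.7]
grip_width: 0.0002
gripper_force: 2.6
```

```bash
python3 -m crank '[[[0,0.3,0],[0,0,0]],[[0,0,0],[0,0,0]],[[0,0,0],[0,0,0]]]'
python3 -m crank '[[[0,0.3,0],[0,0,0]],[[0,0,0],[0,0,0]],[[0,0,0],[0,0,0]]]'
python3 - <<'E'
from h import *
np.set_printoptions(precision=3,suppress=True)
p,d=optics.grab_frame("side"); c=cam("side"); W=cloud(c,d); H,S,V=cv2.split(cv2.cvtColor(p,cv2.COLOR_RGB2HSV))
m=(d>0)&((H<6)|(H>174))&(S>120)&(W[...,2]>.03)&(W[...,2]<.135)&(W[...,1]<.37)&(W[...,1]>.2)&(W[...,0]>.44)&(W[...,0]<.6)
q=W[m][:,:2]; mm=q.mean(0); vt=np.linalg.svd(q-mm,full_matrices=False)[2][0]; t=(q-mm)@vt
print(len(q),mm,vt,np.degrees(np.arctan2(vt[1],vt[0])),mm+vt*t.min(),mm+vt*t.max())
cv2.imwrite("pics/door.png",cv2.resize(p[130:280,180:380,::-1],(800,600)))
E
```

```text
clock: 4.2
tcp_pos: [0.5338, 0.2792, 0.0908]
orientation: [2.029, 2.398, 0.002]
contact_force: [0.5, -1.1, 0.7]
grip_width: -0.0
gripper_force: 0.0
clock: 4.5
tcp_pos: [0.5353, 0.2793, 0.0904]
orientation: [-2.028, -2.397, 0.002]
contact_force: [-4.8, -0.5, 3.4]
grip_width: -0.0003
gripper_force: 2.6
901 [0.541 0.295] [ 0.157 -0.988] -80.96024452400255 [0.53  0.362] [0.549 0.242]
```

View pics/door.png

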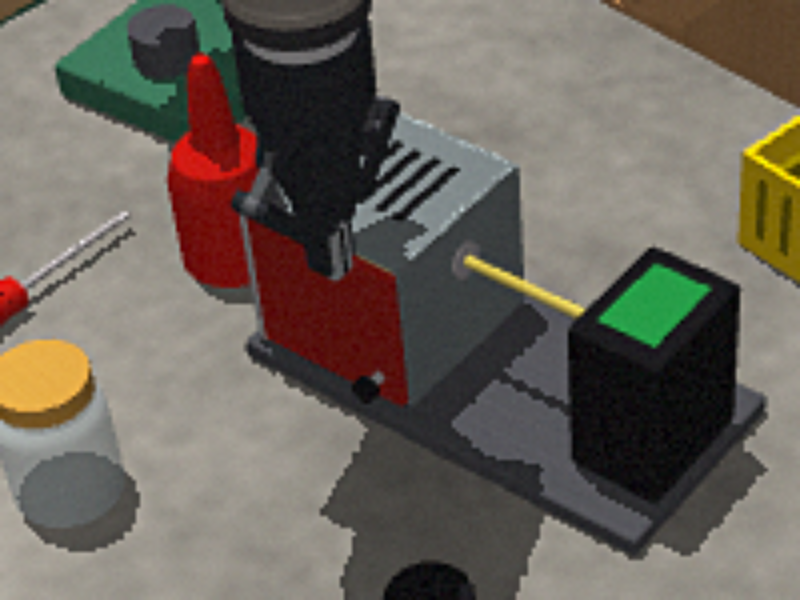

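Picture: the red door is flush on the lamp house front, and the force drop at 4.2 s was the catch snapping. I'll back off and move over the rack.

```bash
python3 -m crank '[[[0,-2,0],[0,0,0]],[[0,-3,0],[0,0,0]],[[0,0,-3.7],[0,0,0]],[[0,0,-3.7],[0,0,0]],[[0,0,-3.7],[0,0,0]]]'
python3 -m crank '[[[-4.4,-1.1,0],[0,0,0]],[[-4.4,-1.1,0],[0,0,0]],[[-4.4,-1.1,0],[0,0,0]],[[-4.4,-1.1,0],[0,0,0]],[[-4.4,-1.1,0],[0,0,0]]]'
python3 -m crank '[[[-4.4,-1.1,0],[0,0,0]],[[-4.4,-1.1,0],[0,0,0]],[[-4.4,-1.1,0],[0,0,0]],[[-4.4,-1.1,0],[0,0,0]],[[-4.4,-1.1,0],[0,0,0]]]'
python3 -m crank '[[[-4.4,-1.1,0],[0,0,0]],[[0,0,0],[0,0,0.104]],[[0,0,0],[0,0,0.104]],[[0,0,0],[0,0,0.104]]]' 6
python3 -m crank '[[[0,0,0],[0,0,0]],[[0,0,0],[0,0,0]],[[0,0,0],[0,0,0]],[[0,0,0],[0,0,0]]]'
python3 - <<'E'
from h import *
o=monitor.get_obs(); p,d=optics.grab_frame("wrist"); np.savez("w1.npz",p=p,d=d,pos=o["tcp_pos"],ori=o["orientation"])
cv2.imwrite("pics/w1.png",p[:,:,::-1])
p,d=optics.grab_frame("side"); c=cam("side"); W=cloud(c,d); H,S,V=cv2.split(cv2.cvtColor(p,cv2.COLOR_RGB2HSV))
m=(d>0)&((H<6)|(H>174))&(S>120)&(W[...,2]>.03)&(W[...,2]<.135)&(W[...,1]<.37)&(W[...,1]>.2)&(W[...,0]>.44)&(W[...,0]<.6)
q=W[m][:,:2]; vt=np.linalg.svd(q-q.mean(0),full_matrices=False)[2][0]; print('door',len(q),np.degrees(np.arctan2(vt[1],vt[0])))
E
```

```text
clock: 5.05
tcp_pos: [0.4875, 0.2711, 0.2031]
orientation: [2.029, 2.397, 0.002]
contact_force: [-0.2, 1.2, -0.0]
grip_width: 0.0002
gripper_force: 0.0
clock: 5.55
tcp_pos: [0.4697, 0.0432, 0.2021]
orientation: [2.029, 2.397, 0.003]
contact_force: [0.9, -1.1, 0.5]
grip_width: -0.0
gripper_force: 0.0
clock: 6.05
tcp_pos: [0.4517, -0.1834, 0.2022]
orientation: [2.028, 2.396, 0.002]
contact_force: [1.9, 0.8, -0.7]
grip_width: -0.0003
gripper_force: 0.0
clock: 6.45
tcp_pos: [0.4481, -0.2277, 0.2019]
orientation: [2.382, 2.045, 0.001]
contact_force: [0.6, -0.1, -1.2]
grip_width: 0.0583
gripper_force: 0.0
clock: 6.85
tcp_pos: [0.4477, -0.2263, 0.2017]
orientation: [2.376, 2.055, 0.0]
contact_force: [0.3, -0.2, -0.1]
grip_width: 0.06
gripper_force: 0.0
door 1048 -81.41907924067856
```

View pics/w1.png

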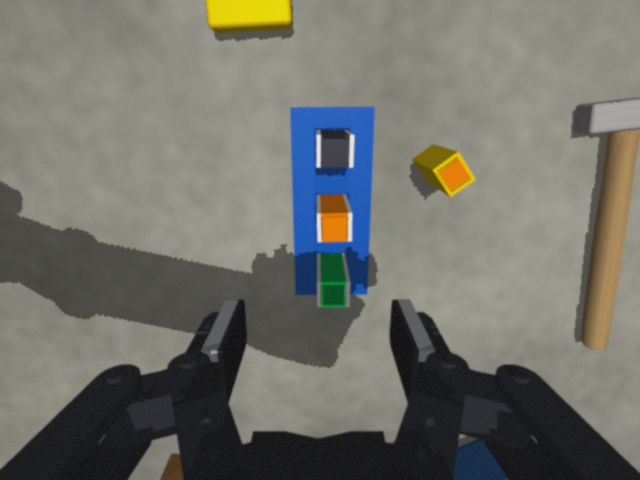

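The wrist view shows the amber top at about (335,230), between green (334,292) and smoke (335,148). The rack is nearly square to the tool.

```bash
cat > meas.py <<'E'
from h import *
def meas(f):
    z=np.load(f); o=dict(tcp_pos=z["pos"],orientation=z["ori"]); c=cam("wrist",o); W=cloud(c,z["d"]); d=z["d"]
    R=Ro.from_rotvec(o["orientation"]).as_matrix(); ty=R[:,1]
    print('tool y deg',np.degrees(np.arctan2(ty[1],ty[0])))
    lab=cv2.connectedComponentsWithStats(((d>0)&(W[...,2]>.078)&(W[...,2]<.092)&(abs(W[...,1]+.235)<.11)&(abs(W[...,0]-.46)<.04)).astype(np.uint8))
    for i in range(1,lab[0]):
        if lab[2][i,4]<150: continue
        Q=W[lab[1]==i]; print(lab[3][i],len(Q),cv2.minAreaRect(Q[:,:2].astype(np.float32)),np.median(Q[:,2]))
        ctr=np.array(cv2.minAreaRect(Q[:,:2].astype(np.float32))[0]); e=ctr-o["tcp_pos"][:2]
        print('  tool x,y offset',e@R[:2,0],e@R[:2,1])
    return c
E
python3 - <<'E'
from meas import *
c=meas("w1.npz"); p=np.load("w1.npz")["p"]
cv2.imwrite("pics/w1c.png",cv2.resize(p[185:260,285:385,::-1],(800,600),interpolation=0))
E
```

```text
tool y deg -8.283674697289024
[334.5790378  149.90034364] 1164 ((0.468477725982666, -0.17504434287548065), (0.02370043471455574, 0.02806278131902218), 81.58177185058594) 0.08518833019496236
  tool x,y offset 0.05372928902509533 0.013142998090714893
[333.94379845 225.76647287] 1032 ((0.46025052666664124, -0.23483310639858246), (0.02467724308371544, 0.027712833136320114), 82.00675201416016) 0.08496039595313307
  tool x,y offset -0.006621018627105859 0.013615655311210848
[332.98659218 292.30502793] 895 ((0.45161107182502747, -0.294217050075531), (0.024569079279899597, 0.02767859771847725), 81.68457794189453) 0.08481478330381931
  tool x,y offset -0.06663012538388131 0.013622034039729138
```

View pics/w1c.png

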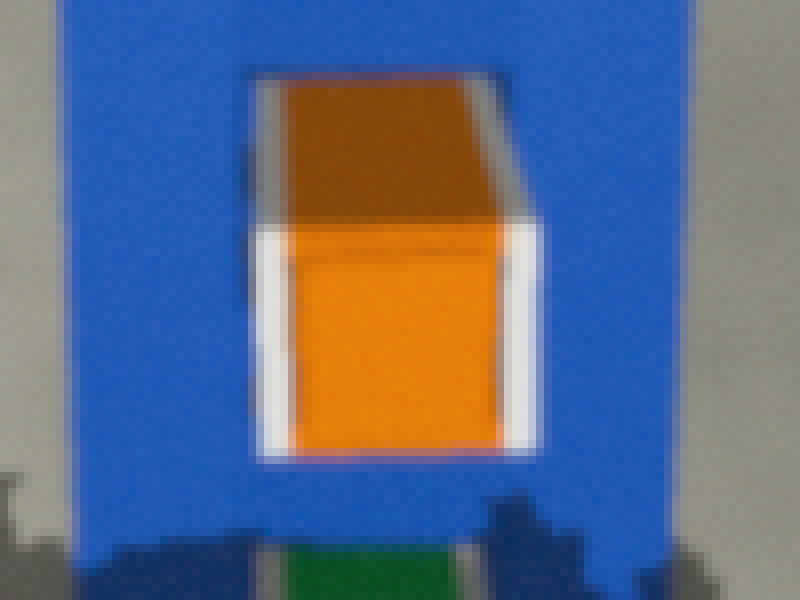

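```bash
python3 -m crank '[[[-0.65,1.35,0],[0,0,0]],[[0,0,3],[0,0,0]],[[0,0,3],[0,0,0]],[[0,0,0],[0,0,0]],[[0,0,0],[0,0,0]]]'
python3 - <<'E'
from meas import *
o=monitor.get_obs(); p,d=optics.grab_frame("wrist"); np.savez("w2.npz",p=p,d=d,pos=o["tcp_pos"],ori=o["orientation"]); meas("w2.npz"); print(o["tcp_pos"])
E
```

```text
clock: 7.45
tcp_pos: [0.4598, -0.2349, 0.1419]
orientation: [-2.377, -2.053, 0.001]
contact_force: [0.9, -1.1, 1.3]
grip_width: 0.06
gripper_force: 0.0
tool y deg -8.379267054380144
[316.9004329  149.01515152] 1848 ((0.4683973789215088, -0.17532110214233398), (0.024041088297963142, 0.02801808901131153), 81.46395874023438) 0.08522302984092707
  tool x,y offset 0.06023687352119408 -0.00015342314745195613
[317.86305732 242.32547771] 1570 ((0.46005508303642273, -0.23492278158664703), (0.024676283821463585, 0.027916500344872475), 82.62787628173828) 0.0849784676401485
  tool x,y offset 5.575565378481279e-05 0.0002787909737194294
[317.66590909 322.33712121] 1320 ((0.45119598507881165, -0.29436859488487244), (0.025215601548552513, 0.027595888823270798), 81.79255676269531) 0.0848817611536509
  tool x,y offset -0.06004647076390515 0.0001770064710803639
[ 0.45977114 -0.23493732  0.14188065]
```

Centred to well under 1 mm. Next: descend, close and lift.

```bash
python3 -m crank '[[[0,0,3],[0,0,0]],[[0,0,3],[0,0,0]],[[0,0,2.5],[0,0,0]],[[0,0,1.5],[0,0,0]],[[0,0,0],[0,0,0]]]'
python3 -m crank '[[[0,0,0],[0,0,0]],[[0,0,0],[0,0,0]],[[0,0,0],[0,0,0]],[[0,0,0],[0,0,0]],[[0,0,0],[0,0,0]]]' 1.5 40
python3 -m crank '[[[0,0,0],[0,0,0]],[[0,0,0],[0,0,0]],[[0,0,0],[0,0,0]]]'
```

```text
clock: 8.0
tcp_pos: [0.4598, -0.2345, 0.0412]
orientation: [-2.376, -2.053, 0.001]
contact_force: [0.1, 0.1, 0.3]
grip_width: 0.0601
gripper_force: 0.0
clock: 8.5
tcp_pos: [0.4611, -0.2352, 0.0432]
orientation: [2.376, 2.052, 0.003]
contact_force: [-0.5, -0.3, 5.3]
grip_width: 0.0271
gripper_force: 38.9
clock: 8.8
tcp_pos: [0.4611, -0.2352, 0.0432]
orientation: [2.376, 2.052, 0.003]
contact_force: [-0.3, 0.9, 6.3]
grip_width: 0.0269
gripper_force: 38.9
```

```bash
python3 -m crank '[[[0,0,-1],[0,0,0]],[[0,0,-2],[0,0,0]],[[0,0,-2],[0,0,0]],[[0,0,-2],[0,0,0]],[[0,0,-2],[0,0,0]]]'
python3 -m crank '[[[0,0,-3],[0,0,0]],[[0,0,-3],[0,0,0]],[[0,0,-2],[0,0,0]],[[0,0,0],[0,0,0]],[[0,0,0],[0,0,0]]]'
python3 - <<'E'
from h import *
np.set_printoptions(precision=4,suppress=True)
o=monitor.get_obs();R=Ro.from_rotvec(o["orientation"]).as_matrix()
yaw=np.degrees(np.arctan2(R[1,1],R[0,1])); d=np.array([.622,.196,o["tcp_pos"][2]])-o["tcp_pos"]
print(o["tcp_pos"],yaw,R.T@d*100,o["grip_width"],o["gripper_force"])
E
```

```text
clock: 9.3
tcp_pos: [0.46, -0.2348, 0.1334]
orientation: [2.377, 2.053, 0.001]
contact_force: [0.8, 0.3, -0.7]
grip_width: 0.0269
gripper_force: 39.8
clock: 9.8
tcp_pos: [0.46, -0.2345, 0.2121]
orientation: [2.377, 2.053, 0.002]
contact_force: [-0.1, -0.9, -1.8]
grip_width: 0.0269
gripper_force: 39.8
[ 0.46   -0.2345  0.2121] -8.360541780545852 [44.9528  9.7703  0.0405] 0.026933129774972135 39.811763763427734
```

```bash
python3 -m crank '[[[2,0.4,0],[0,0,0]],[[3.8,0.8,0],[0,0,0]],[[4,0.9,0],[0,0,0]],[[4,0.9,0],[0,0,0]],[[4,0.9,0],[0,0,0]]]'
python3 -m crank '[[[4,0.9,0],[0,0,0]],[[4,0.9,0],[0,0,0]],[[4,0.9,0],[0,0,0]],[[4,0.9,0],[0,0,0]],[[4,0.9,0],[0,0,0]]]'
python3 -m crank '[[[4,0.8,0],[0,0,0]],[[2.2,0.5,0],[0,0,0]],[[1,0.1,0],[0,0,0]],[[0,0,0],[0,0,-0.1]],[[0,0,0],[0,0,-0.1]]]'
python3 -m crank '[[[0,0,0],[0,0,-0.1]],[[0,0,0],[0,0,0]],[[0,0,0],[0,0,0]]]'
python3 - <<'E'
from h import *
np.set_printoptions(precision=4,suppress=True)
o=monitor.get_obs();R=Ro.from_rotvec(o["orientation"]).as_matrix()
yaw=np.degrees(np.arctan2(R[1,1],R[0,1])); d=np.array([.622,.196,.089])-o["tcp_pos"]
print(o["tcp_pos"],yaw,R.T@d*100,o["grip_width"],o["gripper_force"])
E
```

```text
clock: 10.3
tcp_pos: [0.5238, -0.0627, 0.2105]
orientation: [-2.377, -2.052, 0.003]
contact_force: [0.2, -0.8, -1.5]
grip_width: 0.0266
gripper_force: 39.8
clock: 10.8
tcp_pos: [0.5975, 0.1284, 0.2101]
orientation: [-2.377, -2.053, 0.004]
contact_force: [0.4, -0.3, -1.2]
grip_width: 0.0268
gripper_force: 39.8
clock: 11.3
tcp_pos: [0.6216, 0.195, 0.2103]
orientation: [-2.157, -2.284, 0.004]
contact_force: [0.4, -1.3, -1.4]
grip_width: 0.0268
gripper_force: 39.7
clock: 11.6
tcp_pos: [0.622, 0.1949, 0.2111]
orientation: [-2.049, -2.381, 0.002]
contact_force: [0.3, -0.6, -0.8]
grip_width: 0.0267
gripper_force: 39.7
[0.622  0.1949 0.2111] 8.582909544356419 [ 0.1132  0.0279 12.2117] 0.02673488465260166 39.74800229072571
```

```bash
python3 -m crank '[[[0.1,0,3],[0,0,0]],[[0,0,3],[0,0,0]],[[0,0,3],[0,0,0]],[[0,0,2.2],[0,0,0]],[[0,0,1],[0,0,0]]]'
python3 -m crank '[[[0,0,0],[0,0,0]],[[0,0,0],[0,0,0]],[[0,0,0],[0,0,0]]]'
python3 - <<'E'
from h import *
np.set_printoptions(precision=4,suppress=True)
ims=[]
a=np.radians(8.7); ex=np.array([np.cos(a),np.sin(a)]); ey=np.array([-ex[1],ex[0]])
for n,b in(("scene",(260,220,420,340)),("side",(220,140,380,260))):
    p,d=optics.grab_frame(n); ims.append(cv2.resize(p[b[1]:b[3],b[0]:b[2],::-1],(400,300),interpolation=2))
    W=cloud(cam(n),d); H,S,V=cv2.split(cv2.cvtColor(p,cv2.COLOR_RGB2HSV))
    q=W[...,:2]-[.622,.196]; q=np.stack([q@ex,q@ey],-1)
    near=(d>0)&(abs(q[...,0])<.035)&(abs(q[...,1])<.035)&(W[...,2]>.05)&(W[...,2]<.14)
    for nm,m in(("orange",near&(H>8)&(H<19)&(S>150)),("white",near&(S<40)&(V>120))):
        Q=np.c_[q[m],W[m][:,2]]; print(n,nm,len(Q),np.percentile(Q,[3,50,97],axis=0).tolist() if len(Q) else '')
    if n=="side":
        m=(d>0)&((H<6)|(H>174))&(S>120)&(W[...,2]>.03)&(W[...,2]<.135)&(W[...,1]<.37)&(W[...,1]>.2)&(W[...,0]>.44)&(W[...,0]<.6)
        Q=W[m][:,:2]; vt=np.linalg.svd(Q-Q.mean(0),full_matrices=False)[2][0]; print('door',np.degrees(np.arctan2(vt[1],vt[0])))
cv2.imwrite("pics/end.png",np.hstack(ims))
E
```

```text
clock: 12.1
tcp_pos: [0.6206, 0.1964, 0.0871]
orientation: [-2.046, -2.382, 0.006]
contact_force: [0.3, 0.3, -0.8]
grip_width: 0.027
gripper_force: 39.7
clock: 12.4
tcp_pos: [0.6234, 0.1974, 0.0911]
orientation: [2.044, 2.384, 0.004]
contact_force: [1.5, 0.4, -0.6]
grip_width: 0.027
gripper_force: 39.7
scene orange 118 [[-0.008146626494951613, 0.0023588278177351977, 0.06413940197797448], [-5.639328526713354e-05, 0.012603456465767828, 0.1142042663012312], [0.009607142630555794, 0.01424831535329327, 0.13509115862877494]]
scene white 103 [[0.010130459798530575, -0.010731569114555988, 0.0628314639820063], [0.013128877255289757, 0.007169095901650078, 0.08660741614172374], [0.015524579027491365, 0.01341958940729043, 0.12059256907943168]]
side orange 122 [[-0.008881600758625468, -0.012438202487234713, 0.0647189603991259], [0.0021995856441326825, -0.009340190366347041, 0.11298963754907598], [0.012993226944512725, 0.001376580093091859, 0.1352643479846874]]
side white 150 [[-0.015233937058199034, -0.01091154483537088, 0.06486059950735959], [-0.01176397950095193, -0.0009481644642689814, 0.09302084831848967], [0.018061838074370846, 0.012378875544260558, 0.1301916527945912]]
door -81.42619105907524
```

View pics/end.png

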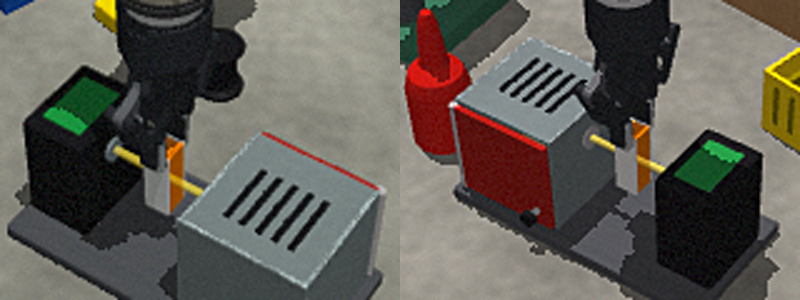

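The picture shows the cell upright in the gap with the beam through its middle, and the door flush. The cell's measured centre is within about 1 mm sideways and 3 mm in height of the beam's middle, so I'm handing it in.

```bash
python3 -m crank '[[[0,0,0],[0,0,0]],[[0,0,0],[0,0,0]],[[0,0,0],[0,0,0]]]'
python3 -c "
from bench import r
print(r.hand_in())"
```

```text
clock: 12.8
tcp_pos: [0.6223, 0.1973, 0.0898]
orientation: [2.044, 2.386, 0.0]
contact_force: [-0.1, -0.9, -0.8]
grip_width: 0.0268
gripper_force: 39.7
the job is handed in; nothing more can be done
None
```

The job is handed in at 12.8 s with no verdict returned: the door measured shut on its catch, and the amber cell was held upright by its frosted faces in the beam, about 1 mm off sideways and 3 mm in height.

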